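Fit a cartridge fuse with fuse tongs

TASK

Take the fuse tongs from their stand and, with the tongs alone and never with your own fingers on it, pull the long fuse out of the rack and press it fully home, upright, into the hole of the fuse base; the hole's exact place has to be found by gentle feel, as the ceramic cracks if it is pushed hard. Let the fuse go there and hang the tongs back upright in their stand. Leave the short fuse in its pocket, and do not shift the side cutter, the relay or the contactor.

Things in the scene. Friction and masses are not known exactly. Their poses are not given: they have to be found in the camera images.
- tongs_grip (a point): Point midway between the two black handles of the upright fuse tongs, at the height to squeeze them. z is up along the tongs, y the line along which the arms close (staying parallel). The handles' outer faces are flat, 18 mm wide along x, reaching from 24 mm below this point to 22 mm above; a steel bow rises to 34 mm above. 40 mm over the handles along y when relaxed, 32 mm when the jaws meet a fuse, down to 29 mm gripping hard.
- tongs: The tongs, 125 mm tall, 0.18 kg; origin midway between the jaws' lower tips, 92 mm below tongs_grip, same axes. Each arm moves in up to 6.5 mm, sprung outward: 6 N a side relaxed, 11 N with jaws on a fuse. Squeezed to 37 mm they are held yet open (lift smoothly); let go, they spring open. Under the handles black finger guards, 4 mm thick, stick out to 31 mm either side along y, undersides 28 mm below tongs_grip.
- tongs_tip (a point): Point midway between the tongs' two jaws, 7 mm above the jaws' lower tips and 85 mm below tongs_grip; same axes. Each jaw is 14 mm tall with an upright 120-degree V that centres a round fuse along x; relaxed, the jaws leave 4 mm either side of a fuse along y, and the arms measure 37 mm over their outsides.
- stand_mouth (a point): Centre of the mouth of the fixed grey tongs stand, level with its top, 72 mm over the worktop. The mouth is 30 mm along its x and 44 mm along its y; z is up. The tongs hang in it jaws down, their y along the mouth's y (either way round), finger guards resting on the top: tongs_grip is then 28 mm above this point.
- fuse_center (a point): Centre (half-way up) of the long fuse, a white upright ceramic cylinder 16 mm in diameter and 46 mm tall with steel end bands, 35 to 70 g; z is its long axis. It stands loosely in an end pocket of the wooden rack, 22 mm deep, with 24 mm of it above the rack's top.
- fuse: The same long fuse; origin at the centre of its lower end (tapering to 13 mm diameter over the last 3 mm).
- spare_center (a point): Centre of the short fuse, same shape as the long one but 32 mm tall, standing in the other end pocket of the rack; stays there.
- rack: Wooden rack block 50 (x) x 132 (y) x 30 mm (z) with three upright pockets of 19 mm diameter, at y = -42, 0 and +42 mm; origin at the centre of its underside. Fixed.
- fuse_base: Fixed grey fuse base, 140 (x) x 60 (y) x 34 mm high, origin at the centre of its underside, x along its channel. A white socket carriage, 92 mm along x and 36 along y, top flush at 34 mm, is clamped in the channel. The carriage's centre, and so its hole, lies on y = 0 but anywhere up to 22 mm either way along x: not measured, to be felt for or seen. A push over some 25 N cracks the fuse.
- base_top (a point): Centre of the base's top, 34 mm over the worktop, axes as fuse_base. The carriage's upright hole is oblong, 19 mm along x and 22 mm along y, 20 mm deep, chamfered 1.5 mm; beside it a fuse meets the flat top. Two sprung contacts half-way down its y sides resist with 3 to 10 N and hold the fuse. Home, the fuse's lower end is 14 mm, its centre 37 mm and its top 60 mm over the worktop.
- side_cutter: Side cutter (pliers), 110 x 53 x 13 mm, lying flat beyond the rack; leave alone.
- relay: Black relay on its socket, 70 x 27 x 54 mm, standing on the bench beyond the fuse base; leave alone.
- contactor: Black and light grey contactor block, 74 x 45 x 75 mm, standing on the bench beyond the tongs stand; leave alone.

How it is judged (in metres and radians):
On the way, in this order (a step that is already met when the one before it is completed fails the run):
1. the long fuse, held in the tongs, is lifted clear of the rack (height (world z) of fuse_center above 0.06 m and contact force between tongs and fuse above 0.15 N), for 0.2 s.
2. the fuse is fully home in the hole of the base (z of fuse_center in the frame of fuse_base below 0.0395 m and horizontal distance between fuse_center and fuse_base below 0.026 m and angle between fuse_center's own z axis and vertical below 0.12 rad), for 0.2 s.
At the end, for the whole second after the job is handed in: The long fuse stands upright (within 0.12 rad) in the hole of the base with its lower end within 2.5 mm of the hole's floor, let go and at rest; the tongs hang at rest in the stand by their guards, upright within 0.15 rad (all of step 2 and contact force between tongs and fuse below 0.05 N and horizontal distance between tongs_grip and stand_mouth below 0.015 m and z of tongs_grip in the frame of stand_mouth between 0.02 and 0.034 m and angle between tongs's own z axis and vertical below 0.15 rad and linear speed of each of tongs, fuse below 0.02 m/s); the robot touches nothing.
It fails at once if the robot's fingers or arm touch the long fuse (contact force between any of the fingers, the arm and fuse above 0.5 N).
It fails at once if the fuse is pushed hard against the base (contact force between fuse and fuse_base above 40 N).
It fails at once if the short fuse is taken out of its pocket (distance of spare_center from where it was at the start of the episode above 0.015 m).
It fails at once if side cutter, relay or contactor is shifted (distance of any of side_cutter, relay, contactor from where it was at the start of the episode above 0.02 m).
It also fails if it takes over 67 s, if anything falls off the work surface, if the arm or the gripper's body presses on something with over 40 N, if the wrist force passes 120 N, or if a joint passes its speed limit or range.

ROBOT

A 6-joint arm with a two-finger parallel gripper is mounted at the origin on a cart in front of the work surface, level with it; the furniture and walls round the work are solid. World frame = base frame: x ahead of the robot, y to its left, z up, the work surface at z = 0. Lengths are in mm, angles in rad, forces in N, time in s.
With the tool pointing down it reaches from about 225 to 875 mm from the base axis. Payload 3.4 kg.
Tool frame: the origin (TCP) lies at the very end of the fingers, on their centre line; the grasp point (between the pads) lies 19 mm behind it; z points along the fingers, y is the line along which they close (so a half turn about z gives the same grasp; the last joint's range is limited). The gripper opens to 85 mm and grips with 20 to 120 N. Pads are 22 mm wide; open, the fingers measure 114 mm over their backs; the gripper's body (76 mm by 85 mm) begins 54 mm behind the grasp point. The pads swing forward as they close: fully open they stand 13 mm farther back than shut.
Start: joints at [-1.231, 0.276, 1.505, -0, 1.361, -0.121], TCP at [255.687, -515.06, 231.328] pointing down, gripper open.
Joint ranges: [-2.89, 2.89], [-0.75, 2.08], [0.22, 2.7], [-1.18, 4.32], [0.11, 2.71], [-2.7, 2.7]. Speed limits (rad/s): [2.57, 2.57, 3.14, 3.14, 3.14, 3.14].

INTERFACE

Orientations are given as a rotation vector (axis times angle).
In Python, from cell import arm, eyes, ticket gives the robot as it stands.
- The arm moves only by the tool move_arm, never from a script. Its arguments are lists of equal length, an entry for each row: "travel": the shift along the tool's x, y, z in cm, a list of three; "dr": the turn, a rotation vector about the tool's x, y, z in degrees, a list of three. In form: {"travel": [[tx, ty, tz], ...], "dr": [[ax, ay, az], ...]}. A call has 1 to 5 rows; each row shifts and turns the commanded pose from where the row before left it, along the tool's axes as they then stand; what a row does not reach is not made up. A row lasts 1/10 s, in which the tool goes at most 50 mm and 8.59 degrees, less where a joint would pass 70% of its speed; a pose out of reach is approached as far as the arm can. A call is refused whole if a number of a shift passes 5 or a number of a turn 8.59, either way. A call with a gripper value outside its range is refused whole. "grip" is the finger opening in cm, from 0 to 8.54, set as the call begins (left out, the last holds). The fingers move at their own pace and stop on an object; "newtons" is the grip in N (left out, the last holds). Time passes only in rows, so rows that do not move let the fingers close. It gives the time, the measured TCP pose, the force, the opening and the grip force at its end, in the units of the state.
- arm.state(): the state, without advancing time (a new reading comes with each control period).
- eyes.camera(name): name is "scene" or "top" or "wrist"; returns a dict with "image" (400x640x3 uint8, blue, green, red), "vertical_fov" (degrees; the focal length in pixels is half the picture's height over the tangent of half this angle, whatever the lens; pixels are square), "cx", "cy" (the principal point, pixels), "R" (3x3) and "t" (3): a world point X has camera coordinates R X + t. Camera axes: x right, y down, z forward; pixel columns grow to the right and rows downward; lengths in mm; the calibration is good to about 2 mm. A picture is of the moment at which its call begins. There is no depth.
- ticket.job_done(): hands the job in; it is judged then, once.
Trained networks look in the newest picture that a camera, given by its name, has taken for a name from the list of things; names that differ only in an ending like _2 or _b are one class to them, and where a whole thing is asked for, a point or a joint stands for the part that bears it (a point fixed in the world has none). Each returns a list of dicts, best first, with "conf" (0 to 1); they miss things now and then, are a little off and sometimes report something else, mostly with a low value. They report only what shows in the picture. A call takes as long as a camera call.
- eyes.search_frame(camera, label): "xy" ([column, row] in pixels, amid what is visible of it).
- eyes.cut_out(camera, label): "region" (400x640 bool, what is visible of it) and "xy" ([column, row] in pixels, amid what is visible of it).
- eyes.tip_of(camera, label): "xy" ([column, row] in pixels: a listed point, or the origin of a listed thing).
The state is a dict: "time_s": time; "joint_pos": joint angles; "joint_velocities": joint speeds; "effort": joint torques, N m; "position": TCP position; "orientation": TCP orientation; "force": force on the tool from outside, world axes, zero at the start; "moment": the same for the moment, N m; "gripper_width": finger opening in mm; "grasp_force": force on a finger pad.
Only numpy, scipy, OpenCV 4.12 (cv2) and the standard library are available. Lean on these libraries where they do the work, as an engineer would, in place of code of your own. Each camera call takes 0.05 s, during which the arm holds its last target. There are 200 camera calls.

## Working session

There is one attempt and no reset: what is moved stays moved. The work goes in short steps, Python scripts to look and compute and a tool call to move; the robot and the scene stay as the last step left them, time stands still between calls to the robot, and variables do not carry over. Pictures are saved under pics/ and viewed, at most 10 in all, crops included, and the job is handed in when it is done.

Besides the shell and the picture viewer there is one more tool, called by a JSON object that holds its "op" and its "data", one argument or row to a line. move_arm: Moves the arm, as the interface text tells. Its arguments: {"type":"object","properties":{"travel":{"type":"array","items":{"type":"array","items":{"type":"number"}}},"dr":{"type":"array","items":{"type":"array","items":{"type":"number"}}},"grip":{"type":"number"},"newtons":{"type":"number"}},"required":["travel","dr"]}

```bash
mkdir -p pics; cat > h.py <<'E'
import numpy as np, cv2
from scipy.spatial.transform import Rotation as R
from cell import arm, eyes, ticket
def ray(c,px):
    f=200/np.tan(np.radians(c["vertical_fov"])/2)
    Rm=np.array(c["R"]);t=np.array(c["t"])
    d=Rm.T@np.array([(px[0]-c["cx"])/f,(px[1]-c["cy"])/f,1.]); o=-Rm.T@t
    return o,d/np.linalg.norm(d)
def onz(c,px,z):
    o,d=ray(c,px); return o+d*(z-o[2])/d[2]
def tri(rays):
    A=np.zeros((3,3));b=np.zeros(3)
    for o,d in rays:
        P=np.eye(3)-np.outer(d,d);A+=P;b+=P@o
    x=np.linalg.solve(A,b)
    return x,[float(np.linalg.norm((np.eye(3)-np.outer(d,d))@(x-o))) for o,d in rays]
def proj(c,X):
    f=200/np.tan(np.radians(c["vertical_fov"])/2)
    p=np.array(c["R"])@np.array(X,float)+np.array(c["t"]); return p[:2]/p[2]*f+[c["cx"],c["cy"]]
E
python3 - <<'E'
from h import *
s=arm.state();print({k:np.round(v,3) for k,v in s.items()})
C={n:eyes.camera(n) for n in("scene","top","wrist")}
for n,c in C.items():
    cv2.imwrite(f"pics/{n}0.png",c["image"]); print(n,c["vertical_fov"],(-np.array(c["R"]).T@c["t"]).round(0))
for l in["tongs_grip","tongs","tongs_tip","stand_mouth","fuse_center","fuse","spare_center","rack","fuse_base","base_top","side_cutter","relay","contactor"]:
    rs=[]
    for n in("scene","top","wrist"):
        r=eyes.tip_of(n,l)
        if r: print(l,n,np.round(r[0]["xy"],1),round(r[0]["conf"],2))
        if r and r[0]["conf"]>.4: rs.append(ray(C[n],r[0]["xy"]))
    if len(rs)>1: x,e=tri(rs);print("   ->",x.round(1),np.round(e,1))
E
```

```text
{'time_s': np.float64(0.0), 'joint_pos': array([-1.231,  0.277,  1.506,  0.   ,  1.361, -0.121]), 'joint_velocities': array([ 0.001,  0.001,  0.001, -0.   , -0.001, -0.002]), 'effort': array([-3.0000e-03, -4.1679e+01, -2.4581e+01, -1.0000e-03,  1.1000e-02,
        0.0000e+00]), 'position': array([ 255.521, -514.53 ,  230.439]), 'orientation': array([-3.057, -0.717,  0.   ]), 'force': array([-0.68 , -0.86 , -0.043]), 'moment': array([ 0.036, -0.005, -0.009]), 'grasp_force': np.float64(0.0), 'gripper_width': np.float64(85.537)}
scene 57.16960674831511 [ 88. 409. 865.]
top 42.28935118641113 [ 479.   34. 1166.]
wrist 63.36344947128902 [ 316. -485.  373.]
tongs_grip scene [280.6 263.3] 0.71
tongs scene [284.4 283.7] 0.54
tongs top [224.6 268.4] 0.58
   -> [488.1 245.5   9.3] [4.9 4.9]
tongs_tip scene [279.7 280.5] 0.82
tongs_tip top [224.1 266.6] 0.51
   -> [495.  248.8  17.6] [0.1 0.1]
stand_mouth scene [281.3 270.3] 0.86
stand_mouth top [215.6 266.8] 0.82
   -> [489.7 249.2  81.6] [6.8 6.8]
fuse_center scene [324.9 211.1] 0.61
fuse_center top [317.  222.1] 0.46
   -> [588.   44.1  52.8] [1.3 1.3]
fuse scene [322.6 217.7] 0.64
fuse top [314.9 220.4] 0.4
spare_center scene [349.  202.3] 0.6
spare_center top [351.9 217.7] 0.52
   -> [594.1 -38.   29.6] [5.6 5.6]
rack scene [335.8 216.7] 0.92
rack top [334.  219.4] 0.56
   -> [597.2   2.3 -14.4] [3.1 3.1]
fuse_base scene [406.1 192.6] 0.8
fuse_base top [433.6 246.6] 0.9
   -> [ 531.8 -216.2   14.6] [0.8 0.8]
base_top scene [405.5 182.4] 0.96
base_top top [438.2 244. ] 0.61
   -> [ 538.1 -214.7   55.7] [3. 3.]
side_cutter scene [288.1 191.7] 0.5
side_cutter top [303.3 159.7] 0.97
   -> [735.8  75.   12.3] [2.7 2.7]
relay scene [348.4 200.1] 0.57
relay top [427.7 162.1] 0.94
   -> [ 816.6 -270.7 -352.1] [22.2 22.2]
contactor scene [223.1 229.4] 0.96
contactor top [201.7 170.1] 0.74
   -> [710.4 300.3  26.6] [0.7 0.7]
```

```bash
python3 - <<'E'
import cv2
a=cv2.imread("pics/top0.png")[120:320,160:500];b=cv2.imread("pics/scene0.png")[150:310,200:470]
cv2.imwrite("pics/t0.png",cv2.resize(a,None,fx=2.35,fy=2.35,interpolation=2));cv2.imwrite("pics/s0.png",cv2.resize(b,None,fx=2.9,fy=2.9,interpolation=2))
E
```

```text
(no output)
```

View pics/t0.png

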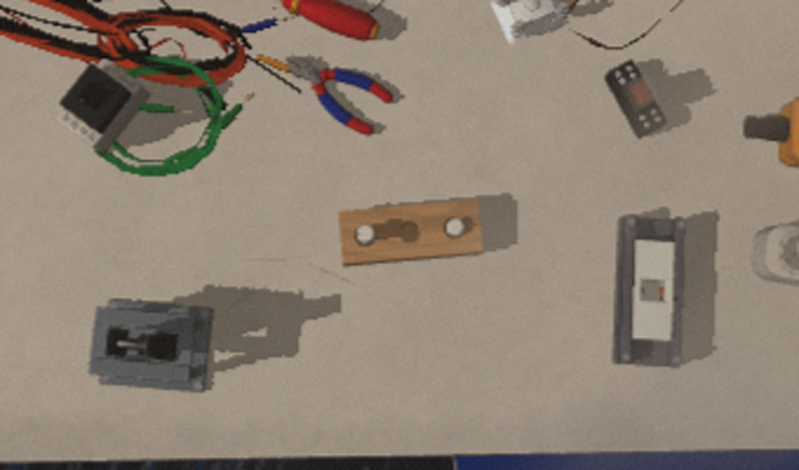

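View pics/s0.png

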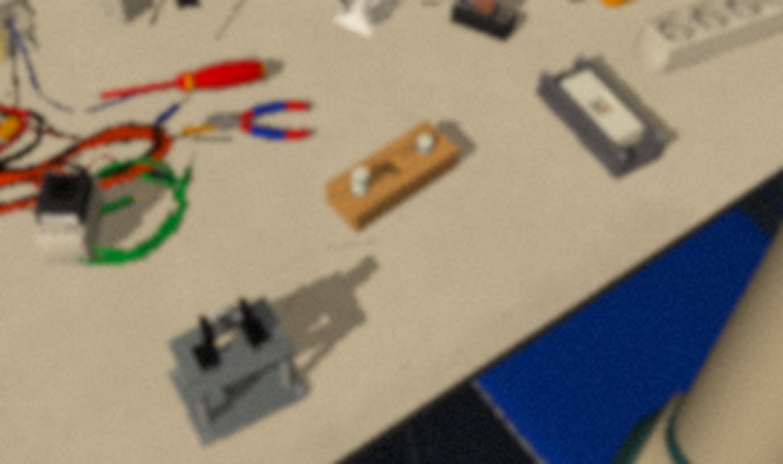

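The top view shows the stand with the black handles at about px (224,267), the long fuse in the rack's left pocket (316,219), the short one at (353,217), and the carriage hole at about (437,243). In the scene view the left fuse also stands out taller. Next I move near the tongs.

```bash
cat >> h.py <<'E'
import json
def down(yaw): return R.from_matrix([[np.cos(yaw),np.sin(yaw),0],[np.sin(yaw),-np.cos(yaw),0],[0,0,-1]])
def plan(p1,yaw,n=None,start=None,step=42):
    """rows from (start or measured) pose to p1 (mm), tool down at yaw (rad)"""
    s=arm.state(); p,r=start if start else (np.array(s["position"]),R.from_rotvec(s["orientation"]))
    q=down(yaw); p1=np.array(p1,float); w=(r.inv()*q).as_rotvec(True)
    n=n or int(max(1,np.ceil(np.linalg.norm(p1-p)/step),np.ceil(np.abs(w).max()/7.5)))
    P0,tr,dr=p.copy(),[],[]
    for i in range(1,n+1):
        d=np.round(r.inv().apply(P0+(p1-P0)*i/n-p)/10,2); g=np.round((r.inv()*q).as_rotvec(True)/(n-i+1),2)
        tr.append((d+0.).tolist());dr.append((g+0.).tolist()); p=p+r.apply(d*10); r=r*R.from_rotvec(g,degrees=True)
    for i in range(0,n,5): print(json.dumps({"travel":tr[i:i+5],"dr":dr[i:i+5]}))
    return p,r
E
python3 - <<'E'
from h import *
plan([440,245,260],0)
E
```

```text
{"travel": [[2.65, -3.15, -0.15], [2.57, -3.22, -0.15], [2.49, -3.27, -0.15], [2.41, -3.34, -0.15], [2.33, -3.39, -0.16]], "dr": [[0.0, 0.0, 1.39], [0.0, 0.0, 1.39], [0.0, 0.0, 1.39], [0.0, 0.0, 1.39], [0.0, 0.0, 1.39]]}
{"travel": [[2.25, -3.45, -0.15], [2.16, -3.5, -0.15], [2.08, -3.56, -0.15], [1.99, -3.6, -0.15], [1.9, -3.65, -0.15]], "dr": [[0.0, 0.0, 1.39], [0.0, 0.0, 1.39], [0.0, 0.0, 1.39], [0.0, 0.0, 1.39], [0.0, 0.0, 1.39]]}
{"travel": [[1.81, -3.7, -0.15], [1.73, -3.73, -0.15], [1.63, -3.78, -0.16], [1.54, -3.82, -0.15], [1.44, -3.85, -0.15]], "dr": [[0.0, 0.0, 1.39], [0.0, 0.0, 1.39], [0.0, 0.0, 1.39], [0.0, 0.0, 1.39], [0.0, 0.0, 1.39]]}
{"travel": [[1.36, -3.89, -0.15], [1.26, -3.92, -0.15], [1.16, -3.95, -0.15], [1.06, -3.98, -0.15]], "dr": [[0.0, 0.0, 1.39], [0.0, 0.0, 1.39], [0.0, 0.0, 1.39], [0.0, 0.0, 1.38]]}
```

```bash
python3 - <<'E'
from h import *
s=plan([470,-215,260],0)
print()
plan([440,245,260],0,start=s)
E
```

```text
{"travel": [[3.62, -1.93, -0.32], [3.51, -2.11, -0.32], [3.4, -2.28, -0.32], [3.28, -2.46, -0.31], [3.14, -2.62, -0.32]], "dr": [[0.0, 0.0, 2.93], [0.0, 0.0, 2.93], [0.0, 0.0, 2.93], [0.0, 0.0, 2.94], [0.0, 0.0, 2.93]]}
{"travel": [[3.01, -2.78, -0.32], [2.87, -2.93, -0.32], [2.71, -3.07, -0.32], [2.55, -3.21, -0.32]], "dr": [[0.0, 0.0, 2.94], [0.0, 0.0, 2.93], [0.0, 0.0, 2.94], [0.0, 0.0, 2.93]]}

{"travel": [[-0.27, -4.18, 0.0], [-0.28, -4.18, 0.0], [-0.27, -4.19, 0.0], [-0.27, -4.18, 0.0], [-0.27, -4.18, 0.0]], "dr": [[0.0, 0.0, 0.0], [0.0, 0.0, 0.0], [0.0, 0.0, 0.0], [0.0, 0.0, 0.0], [0.0, 0.0, 0.0]]}
{"travel": [[-0.28, -4.18, 0.0], [-0.27, -4.18, 0.0], [-0.27, -4.19, 0.0], [-0.28, -4.18, 0.0], [-0.27, -4.18, 0.0]], "dr": [[0.0, 0.0, 0.0], [0.0, 0.0, 0.0], [0.0, 0.0, 0.0], [0.0, 0.0, 0.0], [0.0, 0.0, 0.0]]}
{"travel": [[-0.27, -4.18, 0.0]], "dr": [[0.0, 0.0, 0.0]]}
```

{"op": "move_arm", "data": {
  "travel": [
    [3.6,-1.9,-0.3],
    [3.5,-2.1,-0.3],
    [3.4,-2.3,-0.3],
    [3.3,-2.5,-0.3],
    [3.1,-2.6,-0.3]
  ],
  "dr": [
    [0,0,2.93],
    [0,0,2.93],
    [0,0,2.93],
    [0,0,2.93],
    [0,0,2.93]
  ]
}}

```text
time_s: 2.6
position: [375.0, -347.1, 246.5]
orientation: [3.125, 0.318, 0.001]
force: [0.6, -0.8, -0.4]
gripper_width: 85.3
grasp_force: 0.0
```

{"op": "move_arm", "data": {
  "travel": [
    [3.0,-2.8,-0.3],
    [2.9,-2.9,-0.3],
    [2.7,-3.1,-0.3],
    [2.6,-3.2,-0.3],
    [0,0,0]
  ],
  "dr": [
    [0,0,2.93],
    [0,0,2.93],
    [0,0,2.93],
    [0,0,2.93],
    [0,0,0]
  ]
}}

```text
time_s: 3.1
position: [472.7, -211.1, 258.8]
orientation: [-3.14, -0.009, -0.004]
force: [0.2, -0.8, 0.2]
gripper_width: 85.5
grasp_force: 0.0
```

```bash
cat > look.py <<'E'
import sys,pickle
from h import *
n=sys.argv[1]; c=eyes.camera("wrist"); s=arm.state(); print(np.round(s["position"],1),np.round(s["orientation"],3),"f",np.round(s["force"],1),"w",round(s["gripper_width"],1),s["time_s"])
cv2.imwrite(f"pics/{n}.png",c["image"]); pickle.dump(c,open(f"pics/{n}.pkl","wb"))
for a in sys.argv[2:]:
    l,z=a.split(":")
    r=eyes.tip_of("wrist",l)
    for k in r[:2]: print(l,np.round(k["xy"],1),round(k["conf"],2),onz(c,k["xy"],float(z)).round(1))
E
python3 look.py base base_top:34 fuse_base:0
```

```text
[ 471.3 -213.2  258.6] [3.141e+00 8.000e-03 1.000e-03] f [ 0.9 -0.3  0.2] w 85.4 3.15
base_top [334.5 105.4] 0.82 [ 537.3 -227.4   34. ]
base_top [93.6 49.9] 0.55 [592.   26.9  34. ]
fuse_base [329.  100.8] 0.72 [ 542.3 -222.2    0. ]
```

View pics/base.png

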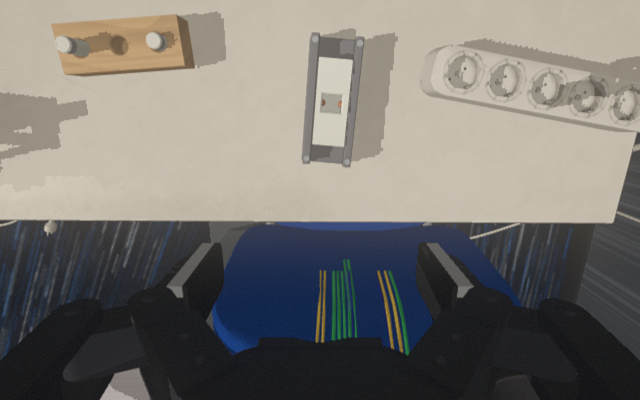

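The wrist view shows the base upright in the picture, with the hole at about (331,103) and the carriage from (330,57) to (332,147).

```bash
python3 - <<'E'
from h import *
import pickle
c=pickle.load(open("pics/base.pkl","rb")); im=c["image"]
x0,y0=308,50; g=cv2.cvtColor(im,cv2.COLOR_BGR2GRAY)
m=(g>170).astype(np.uint8); m[:, :306]=0; m[:,360:]=0; m[:50]=0;m[152:]=0
n,L,S,Ce=cv2.connectedComponentsWithStats(m); k=1+S[1:,4].argmax()
cs,_=cv2.findContours((L==k).astype(np.uint8),cv2.RETR_CCOMP,cv2.CHAIN_APPROX_NONE)
for q in cs:
    if len(q)>15:
        P=np.array([onz(c,p[0],34)[:2] for p in q],np.float32); (ctr,sz,an)=cv2.minAreaRect(P); print(len(q),"ctr",np.round(ctr,1),np.round(sz,1),round(an,1))
for n in("top","scene","wrist"):
    cc=eyes.camera(n)
    for l in("fuse_base","rack"):
        r=eyes.cut_out(n,l)
        if r:
            rg=r[0]["region"].astype(np.uint8); q=max(cv2.findContours(rg,0,1)[0],key=cv2.contourArea)
            P=np.array([onz(cc,p[0],34 if l=="fuse_base" else 30)[:2] for p in q],np.float32); print(n,l,round(r[0]["conf"],2),cv2.minAreaRect(P))
E
```

```text
235 ctr [ 539.9 -224. ] [35.8 92.1] 85.5
79 ctr [ 539.7 -223.1] [24.8 22. ] 85.4
top fuse_base 0.77 ((539.5052490234375, -216.61073303222656), (64.96080017089844, 138.69940185546875), 85.65216064453125)
top rack 0.89 ((596.9002075195312, 5.610694885253906), (52.3224983215332, 131.4439239501953), 4.226081848144531)
scene fuse_base 0.56 ((530.1029052734375, -207.97996520996094), (75.342529296875, 149.68896484375), 86.04607391357422)
scene rack 0.98 ((589.5869140625, 9.70892333984375), (65.1728286743164, 144.23484802246094), 3.558607816696167)
wrist fuse_base 0.57 ((539.7138671875, -223.35682678222656), (56.579345703125, 137.27151489257812), 85.8953628540039)
wrist rack 0.73 ((596.7901611328125, -3.1536941528320312), (54.145912170410156, 143.51463317871094), 3.986829996109009)
```

{"op": "move_arm", "data": {
  "travel": [
    [-0.3,-4.2,0],
    [-0.3,-4.2,0],
    [-0.3,-4.2,0],
    [-0.3,-4.2,0],
    [-0.3,-4.2,0]
  ],
  "dr": [
    [0,0,0],
    [0,0,0],
    [0,0,0],
    [0,0,0],
    [0,0,0]
  ]
}}

```text
time_s: 4.2
position: [454.7, -3.7, 258.4]
orientation: [3.142, -0.001, 0.001]
force: [1.1, -0.2, -0.6]
gripper_width: 85.5
grasp_force: 0.0
```

{"op": "move_arm", "data": {
  "travel": [
    [-0.3,-4.2,0],
    [-0.3,-4.2,0],
    [-0.3,-4.2,0],
    [-0.3,-4.2,0],
    [-0.3,-4.2,0]
  ],
  "dr": [
    [0,0,0],
    [0,0,0],
    [0,0,0],
    [0,0,0],
    [0,0,0]
  ]
}}

```text
time_s: 4.7
position: [439.6, 206.5, 258.5]
orientation: [3.142, 0.001, 0.001]
force: [0.3, 0.3, -0.1]
gripper_width: 84.9
grasp_force: 0.0
```

{"op": "move_arm", "data": {
  "travel": [
    [0,-2,0],
    [0,0,0]
  ],
  "dr": [
    [0,0,0],
    [0,0,0]
  ]
}}

```text
time_s: 4.9
position: [439.8, 227.4, 258.2]
orientation: [-3.141, -0.007, -0.0]
force: [0.3, -0.3, -0.3]
gripper_width: 85.6
grasp_force: 0.0
```

```bash
python3 look.py st tongs_grip:100 stand_mouth:72 tongs_tip:15 fuse_center:31 spare_center:24; python3 - <<'E'
from h import *
import cv2
a=cv2.imread("pics/st.png")[:210];cv2.imwrite("pics/stc.png",cv2.resize(a[:,180:580],None,fx=2,fy=2,interpolation=2))
E
```

```text
[439.7 225.6 258.1] [ 3.141  0.005 -0.   ] f [-0.2 -0.2 -0.3] w 85.4 4.95
tongs_grip [300.7 114.6] 0.98 [496.2 244.1 100. ]
stand_mouth [302.2 113.8] 0.65 [495.9 244.2  72. ]
tongs_tip [302.1 112.2] 0.88 [495.7 247.3  15. ]
tongs_tip [302.2 114. ] 0.75 [493.7 247.2  15. ]
spare_center [576.1   9.7] 0.79 [601.4 -39.9  24. ]
```

View pics/stc.png

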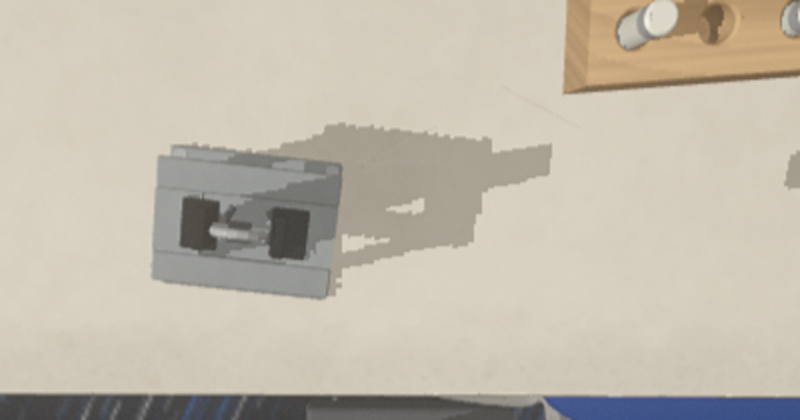

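The crop shows the tongs' handles at about (280,112) and (324,117) in full-picture px, so the stand is turned by about -6°. The top camera and the wrist camera differ by a few mm in y, so I will centre visually from near.

```bash
cat > dark.py <<'E'
import sys,pickle
from h import *
def handles(c,z,box):
    g=c["image"].max(2); x0,x1,y0,y1=box; m=np.zeros_like(g); m[y0:y1,x0:x1]=(g[y0:y1,x0:x1]<62)
    n,L,S,Ce=cv2.connectedComponentsWithStats(m); ks=sorted(range(1,n),key=lambda k:-S[k,4])[:4]
    for k in ks: print(S[k],Ce[k].round(1),onz(c,Ce[k],z).round(1))
if __name__=="__main__":
    handles(pickle.load(open(f"pics/{sys.argv[1]}.pkl","rb")),float(sys.argv[2]),list(map(int,sys.argv[3:7])))
E
python3 dark.py st 122 255 350 80 140
python3 - <<'E'
from h import *
plan([496,246,160],np.radians(-6),n=5)
E
```

```text
{"travel": [[1.12, -0.45, 1.97], [1.11, -0.47, 1.96], [1.1, -0.49, 1.97], [1.08, -0.51, 1.96], [1.08, -0.54, 1.97]], "dr": [[0.01, 0.0, 1.19], [0.0, 0.0, 1.18], [0.01, 0.0, 1.19], [0.0, 0.0, 1.18], [0.01, 0.0, 1.19]]}
```

{"op": "move_arm", "data": {
  "travel": [
    [1.1,-0.5,2],
    [1.1,-0.5,2],
    [1.1,-0.5,2],
    [1.1,-0.5,2],
    [1.1,-0.5,1.9]
  ],
  "dr": [
    [0,0,1.2],
    [0,0,1.2],
    [0,0,1.2],
    [0,0,1.2],
    [0,0,1.2]
  ]
}}

```text
time_s: 5.7
position: [496.5, 246.6, 158.6]
orientation: [3.137, -0.168, 0.0]
force: [-0.2, -0.1, 0.3]
gripper_width: 85.5
grasp_force: 0.0
```

{"op": "move_arm", "data": {
  "travel": [
    [0,0,0],
    [0,0,0]
  ],
  "dr": [
    [0,0,0],
    [0,0,0]
  ]
}}

```text
time_s: 5.9
position: [495.7, 246.8, 159.3]
orientation: [3.137, -0.165, -0.002]
force: [0.0, 0.5, -0.1]
gripper_width: 85.2
grasp_force: 0.0
```

```bash
python3 look.py n1 tongs_grip:100 stand_mouth:72 tongs_tip:15
```

```text
[495.9 247.  160. ] [ 3.137 -0.164  0.   ] f [0.4 0.3 0.3] w 85.8 5.95
tongs_grip [322.5 207.9] 0.66 [496.1 244.  100. ]
stand_mouth [323.6 195.9] 0.73 [496.  242.9  72. ]
```

View pics/n1.png

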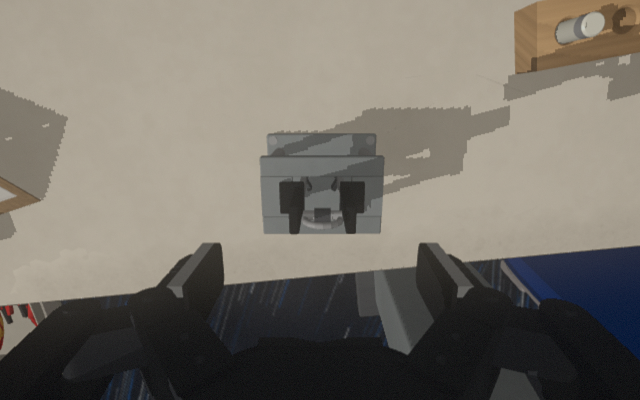

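Handles centred at column 322, with the finger midline at 320, and the stand is square to the picture. I descend with a 1 mm shift and squeeze lightly to 37 mm.

{"op": "move_arm", "data": {
  "travel": [
    [0,0.1,2],
    [0,0,2],
    [0,0,1.5],
    [0,0,1],
    [0,0,1.1]
  ],
  "dr": [
    [0,0,0],
    [0,0,0],
    [0,0,0],
    [0,0,0],
    [0,0,0]
  ]
}}

```text
time_s: 6.6
position: [496.2, 246.9, 83.6]
orientation: [-3.137, 0.163, -0.003]
force: [-0.2, 0.1, -0.4]
gripper_width: 85.6
grasp_force: 0.0
```

{"op": "move_arm", "data": {
  "travel": [
    [0,0,0],
    [0,0,0],
    [0,0,0],
    [0,0,0],
    [0,0,0]
  ],
  "dr": [
    [0,0,0],
    [0,0,0],
    [0,0,0],
    [0,0,0],
    [0,0,0]
  ],
  "grip": 4.6,
  "newtons": 40
}}

```text
time_s: 7.1
position: [496.1, 246.8, 83.8]
orientation: [-3.137, 0.164, -0.001]
force: [-0.6, -0.3, 1.1]
gripper_width: 45.9
grasp_force: 0.0
```

```bash
python3 look.py n2; python3 - <<'E'
import cv2
cv2.imwrite("pics/n2c.png",cv2.resize(cv2.imread("pics/n2.png")[150:400,150:490],None,fx=1.6,fy=1.6))
E
```

```text
[496.  246.8  83.6] [-3.137e+00  1.630e-01 -1.000e-03] f [-0.7  0.  -0.5] w 45.8 7.15
```

View pics/n2c.png

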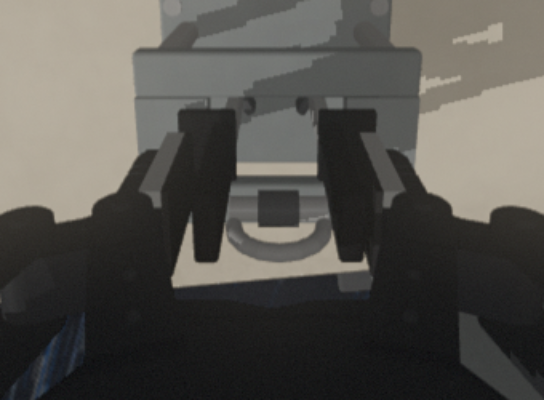

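{"op": "move_arm", "data": {
  "travel": [
    [0,0,0],
    [0,0,0],
    [0,0,0],
    [0,0,0]
  ],
  "dr": [
    [0,0,0],
    [0,0,0],
    [0,0,0],
    [0,0,0]
  ],
  "grip": 3.7,
  "newtons": 60
}}

```text
time_s: 7.55
position: [496.2, 246.7, 83.9]
orientation: [-3.137, 0.163, -0.002]
force: [-1.3, -0.6, 5.5]
gripper_width: 37.2
grasp_force: 9.1
```

{"op": "move_arm", "data": {
  "travel": [
    [0,0,-0.2],
    [0,0,-0.4],
    [0,0,-0.7],
    [0,0,-1],
    [0,0,-1]
  ],
  "dr": [
    [0,0,0],
    [0,0,0],
    [0,0,0],
    [0,0,0],
    [0,0,0]
  ]
}}

```text
time_s: 8.05
position: [495.8, 246.7, 117.1]
orientation: [-3.137, 0.164, -0.0]
force: [-0.1, -0.5, -1.7]
gripper_width: 36.8
grasp_force: 7.5
```

```bash
python3 - <<'E'
from h import *
s=arm.state();print({k:np.round(s[k],2) for k in("position","force","moment","gripper_width","grasp_force")})
C={n:eyes.camera(n) for n in("scene","top","wrist")}
for n in C:
    for l in("tongs_grip","tongs_tip","fuse_center","spare_center"):
        for r in eyes.tip_of(n,l)[:1]: print(n,l,np.round(r["xy"],1),round(r["conf"],2))
s=plan([556,70,175],np.radians(-6)); 
E
```

```text
{'position': array([495.82, 246.72, 117.1 ]), 'force': array([-0.11, -0.54, -1.7 ]), 'moment': array([ 0.03,  0.02, -0.01]), 'gripper_width': np.float64(36.81), 'grasp_force': np.float64(7.53)}
scene tongs_grip [280.2 260.9] 0.59
scene tongs_tip [278.3 276.5] 0.72
scene fuse_center [326.6 212.7] 0.57
top tongs_grip [430.1 162.7] 0.65
top fuse_center [314.8 220.7] 0.54
top spare_center [352.6 216.4] 0.43
wrist tongs_grip [319.7 265.2] 0.67
wrist tongs_tip [320.4 206.1] 0.9
wrist fuse_center [617.4  21.4] 0.69
{"travel": [[1.57, 3.39, -1.18], [1.56, 3.39, -1.17], [1.57, 3.39, -1.18], [1.57, 3.38, -1.18], [1.57, 3.39, -1.17]], "dr": [[0.0, 0.0, 0.01], [0.0, 0.0, 0.01], [0.0, 0.0, 0.0], [0.0, 0.0, 0.01], [0.01, 0.01, 0.0]]}
```

{"op": "move_arm", "data": {
  "travel": [
    [0,0,-1.5],
    [0,0,-2],
    [0,0,-2],
    [0,1,-0.5],
    [1,2,0]
  ],
  "dr": [
    [0,0,0],
    [0,0,0],
    [0,0,0],
    [0,0,0],
    [0,0,0]
  ]
}}

```text
time_s: 9.3
position: [502.0, 216.2, 177.0]
orientation: [-3.137, 0.16, -0.001]
force: [1.0, 0.0, -2.2]
gripper_width: 37.2
grasp_force: 7.5
```

{"op": "move_arm", "data": {
  "travel": [
    [1.8,3.5,0],
    [1.8,3.5,0],
    [1.8,3.5,0],
    [1,1.6,0],
    [0,0,0]
  ],
  "dr": [
    [0,0,0],
    [0,0,0],
    [0,0,0],
    [0,0,0],
    [0,0,0]
  ]
}}

```text
time_s: 9.8
position: [554.3, 85.5, 175.4]
orientation: [3.135, -0.169, -0.001]
force: [0.3, 0.5, -1.6]
gripper_width: 37.1
grasp_force: 7.5
```

```bash
python3 look.py f1 tongs_tip:108 fuse_center:31 fuse:8 spare_center:24; python3 - <<'E'
from h import *
import pickle
c=pickle.load(open("pics/f1.pkl","rb"));s=arm.state();p=np.array(s["position"])
print("tip proj",proj(c,p+[0,0,-69]),"tip",(p+[0,0,-69]).round(1))
for r in eyes.tip_of("wrist","tongs_tip")[:1]: print(onz(c,r["xy"],p[2]-69))
E
```

```text
[553.3  87.2 175.4] [ 3.137e+00 -1.680e-01 -3.000e-03] f [ 0.  -0.3 -2. ] w 37.2 9.85
tongs_tip [321.5 203.8] 0.64 [555.   83.2 108. ]
fuse_center [360.1 128.2] 0.57 [595.7  44.5  31. ]
fuse [359.  125.4] 0.98 [596.3  42.7   8. ]
spare_center [454.9 113.9] 0.72 [598.5 -40.5  24. ]
tip proj [312.51148502 207.27927953] tip [552.8  89.6 107. ]
[554.66773254  83.24122425 106.9935083 ]
```

View pics/f1.png

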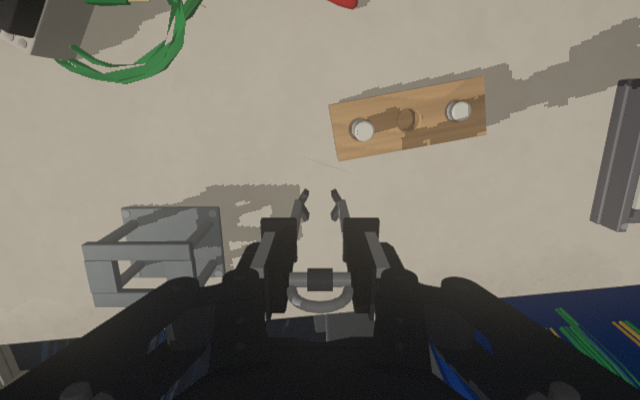

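Picture: jaws at columns 305 and 335 (row 195), long fuse top at about (362,128), short fuse at (459,109). The camera reads about 5 mm low in y, so I target y≈48.

```bash
python3 - <<'E'
from h import *
s=arm.state();print(np.round(s["position"],1),np.round(s["orientation"],3))
plan([594,48,155],np.radians(-6),n=4)
E
```

```text
[553.   89.7 176.1] [-3.137e+00  1.610e-01  1.000e-03]
{"travel": [[1.13, 0.93, 0.53], [1.13, 0.93, 0.52], [1.12, 0.94, 0.53], [1.13, 0.93, 0.53]], "dr": [[0.0, 0.01, 0.03], [0.0, 0.01, 0.03], [0.0, 0.01, 0.02], [-0.01, 0.0, 0.03]]}
```

{"op": "move_arm", "data": {
  "travel": [
    [1.1,0.9,0.5],
    [1.1,0.9,0.5],
    [1.1,0.9,0.5],
    [1.1,0.9,0.6],
    [0.1,0.1,0]
  ],
  "dr": [
    [0,0,0],
    [0,0,0],
    [0,0,0],
    [0,0,0],
    [0,0,0]
  ]
}}

```text
time_s: 10.6
position: [595.8, 45.4, 153.7]
orientation: [3.136, -0.166, -0.002]
force: [0.5, 0.3, -1.7]
gripper_width: 37.0
grasp_force: 7.5
```

{"op": "move_arm", "data": {
  "travel": [
    [0,0,0],
    [0,0,0],
    [0,0,0]
  ],
  "dr": [
    [0,0,0],
    [0,0,0],
    [0,0,0]
  ]
}}

```text
time_s: 10.9
position: [594.3, 47.7, 155.6]
orientation: [-3.137, 0.163, -0.0]
force: [-0.3, -0.3, -1.5]
gripper_width: 37.2
grasp_force: 7.5
```

```bash
python3 look.py f2 tongs_tip:86 fuse_center:31 fuse:8 spare_center:24; python3 - <<'E'
from h import *
import pickle
c=pickle.load(open("pics/f2.pkl","rb"));s=arm.state();p=np.array(s["position"])
print("tip proj",proj(c,p+[0,0,-69]),"tip",(p+[0,0,-69]).round(1))
cv2.imwrite("pics/f2c.png",cv2.resize(c["image"][100:300,220:440],None,fx=3,fy=3,interpolation=2))
E
```

```text
[594.3  47.7 155.6] [-3.137  0.163 -0.   ] f [ 0.7  0.6 -1.2] w 37.1 10.95
tongs_tip [320.9 204.8] 0.68 [593.7  46.   86. ]
fuse_center [323.8 181.4] 0.64 [596.5  43.1  31. ]
fuse [324.2 178.1] 0.58 [594.   42.7   8. ]
fuse [21.5 60.1] 0.32 [720.6 284.2   8. ]
spare_center [417.5 163.8] 0.62 [602.  -38.3  24. ]
tip proj [318.53047207 204.20452426] tip [594.5  47.6  86.6]
```

View pics/f2c.png

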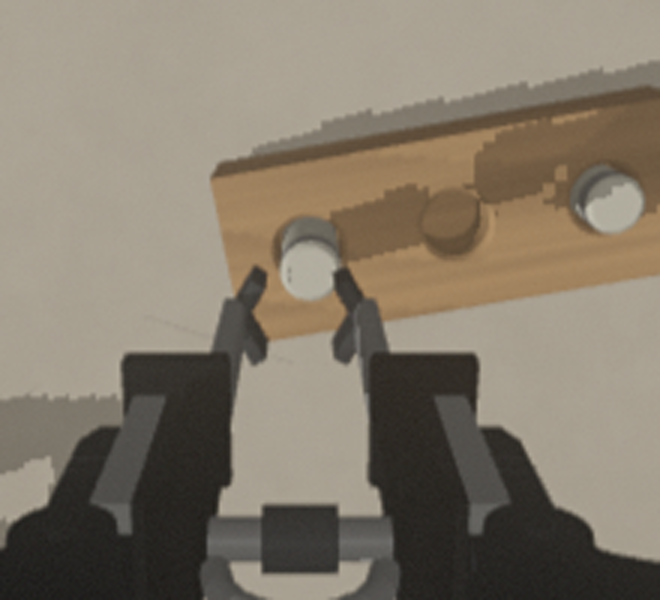

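```bash
python3 - <<'E'
from h import *
import pickle
c=pickle.load(open("pics/f2.pkl","rb"))
for b in([0,0],[2.0,.5]): print(onz(c,np.array([323.7,190])-b,54))
for b in([0,0],[2.0,.5]): print(onz(c,np.array([323.8,181.4])-b,31),onz(c,np.array([324.2,178.1])-b,8))
E
```

```text
[595.28244875  43.56940719  54.        ]
[595.84505584  45.08223382  54.        ]
[596.54250379  43.08323532  31.        ] [594.00118603  42.68515999   8.        ]
[597.15042603  44.72680219  31.        ] [594.65829816  44.46549241   8.        ]
```

{"op": "move_arm", "data": {
  "travel": [
    [0.1,0.1,0.5],
    [0.1,0.1,0.7],
    [0,0.05,0.6],
    [0,0,0],
    [0,0,0]
  ],
  "dr": [
    [0,0,0],
    [0,0,0],
    [0,0,0],
    [0,0,0],
    [0,0,0]
  ]
}}

```text
time_s: 11.65
position: [596.1, 44.6, 136.8]
orientation: [3.137, -0.164, -0.001]
force: [0.6, 0.4, -1.3]
gripper_width: 37.2
grasp_force: 7.5
```

```bash
python3 look.py f3 tongs_tip:68 fuse_center:31; python3 - <<'E'
from h import *
import pickle
c=pickle.load(open("pics/f3.pkl","rb"))
cv2.imwrite("pics/f3c.png",cv2.resize(c["image"][140:260,250:390],None,fx=5,fy=5,interpolation=2))
E
```

```text
[596.3  44.6 137.1] [ 3.137 -0.164 -0.   ] f [ 0.2 -0.3 -1.7] w 37.4 11.7
tongs_tip [319.6 205.4] 0.96 [595.3  43.9  68. ]
fuse_center [318.6 192.7] 0.69 [594.   44.8  31. ]
fuse_center [618.9 211.8] 0.47 [ 553.  -195.4   31. ]
```

View pics/f3c.png

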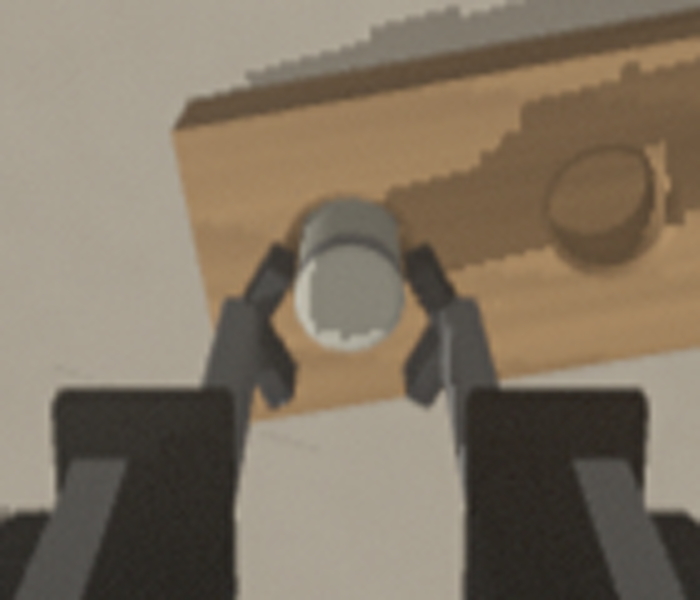

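```bash
python3 - <<'E'
from h import *
import pickle
c=pickle.load(open("pics/f3.pkl","rb"))
print(onz(c,[319.8,199.2],54)+[1,.8,0])
E
```

```text
[596.49206571  44.49726566  54.        ]
```

{"op": "move_arm", "data": {
  "travel": [
    [0,0,0.5],
    [0,0,0.7],
    [0,0,0.7],
    [0,0,0.5],
    [0,0,0]
  ],
  "dr": [
    [0,0,0],
    [0,0,0],
    [0,0,0],
    [0,0,0],
    [0,0,0]
  ]
}}

```text
time_s: 12.3
position: [595.4, 44.7, 112.0]
orientation: [3.137, -0.164, -0.004]
force: [0.3, -0.1, -1.1]
gripper_width: 37.1
grasp_force: 7.5
```

{"op": "move_arm", "data": {
  "travel": [
    [0,0,0],
    [0,0,0],
    [0,0,0],
    [0,0,0],
    [0,0,0]
  ],
  "dr": [
    [0,0,0],
    [0,0,0],
    [0,0,0],
    [0,0,0],
    [0,0,0]
  ],
  "grip": 2.9,
  "newtons": 45
}}

```text
time_s: 12.8
position: [596.4, 44.6, 113.5]
orientation: [3.137, -0.163, 0.001]
force: [0.4, 0.1, -2.1]
gripper_width: 29.8
grasp_force: 35.6
```

```bash
python3 look.py f4 tongs_tip:44 fuse_center:31
```

```text
[596.4  44.6 113.4] [ 3.137 -0.164  0.   ] f [-0.6 -1.  -1.7] w 30.0 12.85
tongs_tip [320.4 202.4] 0.76 [597.6  43.1  44. ]
fuse_center [318.2 200. ] 0.7 [595.5  44.9  31. ]
```

{"op": "move_arm", "data": {
  "travel": [
    [0,0,-0.3],
    [0,0,-0.8],
    [0,0,-1.2],
    [0,0,-1.5],
    [0,0,-1.5]
  ],
  "dr": [
    [0,0,0],
    [0,0,0],
    [0,0,0],
    [0,0,0],
    [0,0,0]
  ]
}}

```text
time_s: 13.45
position: [596.6, 44.6, 168.0]
orientation: [3.137, -0.164, 0.002]
force: [-0.1, -0.2, -2.5]
gripper_width: 29.6
grasp_force: 35.6
```

{"op": "move_arm", "data": {
  "travel": [
    [0,0,-1],
    [0,0,0],
    [0,0,0],
    [0,0,0],
    [0,0,0]
  ],
  "dr": [
    [0,0,0],
    [0,0,0],
    [0,0,0],
    [0,0,0],
    [0,0,0]
  ]
}}

```text
time_s: 13.95
position: [595.7, 44.7, 175.4]
orientation: [3.137, -0.164, -0.003]
force: [0.1, -0.4, -2.9]
gripper_width: 29.4
grasp_force: 35.6
```

```bash
python3 - <<'E'
from h import *
s=arm.state();print(np.round(s["position"],1),s["gripper_width"],s["grasp_force"],np.round(s["force"],1))
c=eyes.camera("wrist"); cv2.imwrite("pics/l1.png",c["image"])
print(proj(c,np.array(s["position"])+[0,0,-69]))
for l in("fuse_center","fuse","tongs_tip"): print(l,[(np.round(r["xy"],1),round(r["conf"],2)) for r in eyes.tip_of("wrist",l)[:2]])
plan([538,-219,180],np.radians(-5),step=32)
E
```

```text
[595.7  44.7 175.4] 29.39082344702031 35.56932985782623 [ 0.1 -0.4 -2.9]
[318.40096706 204.30739597]
fuse_center [(array([320.3, 197.6]), 0.83), (array([320.5, 189.8]), 0.75)]
fuse [(array([323.1, 190.3]), 0.96)]
tongs_tip []
{"travel": [[-0.34, 2.98, -0.05], [-0.34, 2.98, -0.04], [-0.35, 2.98, -0.05], [-0.36, 2.98, -0.04], [-0.36, 2.98, -0.05]], "dr": [[0.0, 0.0, -0.11], [0.0, 0.01, -0.11], [0.0, 0.0, -0.11], [0.0, 0.01, -0.11], [0.0, 0.0, -0.11]]}
{"travel": [[-0.36, 2.97, -0.04], [-0.37, 2.98, -0.05], [-0.38, 2.98, -0.04], [-0.38, 2.97, -0.05]], "dr": [[0.0, 0.01, -0.11], [0.0, 0.0, -0.1], [0.0, 0.01, -0.11], [0.01, 0.0, -0.1]]}
```

{"op": "move_arm", "data": {
  "travel": [
    [-0.65,3,0],
    [-0.65,3,0],
    [-0.65,3,0],
    [-0.65,3,0],
    [-0.65,3,0]
  ],
  "dr": [
    [0,0,0],
    [0,0,0],
    [0,0,0],
    [0,0,0],
    [0,0,0]
  ]
}}

```text
time_s: 14.65
position: [547.9, -102.2, 176.2]
orientation: [3.137, -0.163, 0.0]
force: [0.3, -0.6, -2.6]
gripper_width: 29.8
grasp_force: 35.6
```

{"op": "move_arm", "data": {
  "travel": [
    [-0.65,3,0],
    [-0.65,3,0],
    [-0.65,3,0],
    [-0.65,3,0],
    [0,0,0]
  ],
  "dr": [
    [0,0,0],
    [0,0,0],
    [0,0,0],
    [0,0,0],
    [0,0,0]
  ]
}}

```text
time_s: 15.15
position: [509.2, -221.5, 176.3]
orientation: [3.134, -0.169, -0.0]
force: [0.6, 0.7, -2.5]
gripper_width: 29.6
grasp_force: 35.7
```

{"op": "move_arm", "data": {
  "travel": [
    [0,0,0],
    [0,0,0],
    [0,0,0],
    [0,0,0]
  ],
  "dr": [
    [0,0,0],
    [0,0,0],
    [0,0,0],
    [0,0,0]
  ]
}}

```text
time_s: 15.55
position: [510.3, -216.9, 176.3]
orientation: [-3.137, 0.161, -0.0]
force: [-0.0, 0.3, -2.1]
gripper_width: 29.7
grasp_force: 35.7
```

```bash
cat > hole.py <<'E'
import sys,pickle
from h import *
c=pickle.load(open(f"pics/{sys.argv[1]}.pkl","rb")); s=arm.state(); p=np.array(s["position"])
g=cv2.cvtColor(c["image"],cv2.COLOR_BGR2GRAY); print("tip proj",proj(c,p+[0,0,-69]),p.round(1))
m=(g>165).astype(np.uint8)
n,L,S,Ce=cv2.connectedComponentsWithStats(m)
for k in range(1,n):
    if S[k,4]>300:
        cs,_=cv2.findContours((L==k).astype(np.uint8),cv2.RETR_CCOMP,cv2.CHAIN_APPROX_NONE)
        for q in cs:
            if 25<len(q)<500:
                P=np.array([onz(c,x[0],34)[:2] for x in q],np.float32);(ctr,sz,an)=cv2.minAreaRect(P)
                if max(sz)<130: print(len(q),q.mean(0)[0].round(1),np.round(ctr,1),np.round(sz,1),round(an,1))
E
python3 look.py b1 base_top:34 fuse_center:91 tongs_tip:106; python3 hole.py b1
```

```text
[ 510.3 -217.   176.3] [-3.137  0.162 -0.   ] f [ 0.4  0.7 -1.8] w 29.8 15.6
base_top [324.6 147.5] 0.61 [ 538.7 -225.    34. ]
fuse_center [319.7 198.2] 0.63 [ 509.8 -217.7   91. ]
tongs_tip [319.8 203.9] 0.9 [ 510.2 -217.8  106. ]
tip proj [319.19812189 204.57737111] [ 510.2 -217.4  176.3]
26 [ 52.6 293.2] [421.4  60.4] [ 7.2 11.8] 41.5
36 [510.2  21.5] [ 623.5 -382. ] [9.  4.9] 45.7
45 [520.2  13.3] [ 628.7 -389.8] [11.5  6.9] 41.5
31 [508.6  10.4] [ 631.6 -380.4] [5.1 8.3] 40.3
38 [462.8   7.3] [ 637.3 -344.1] [6.1 7.4] 39.1
176 [460.1  88.2] [ 574.8 -342.8] [23.  47.4] 77.9
285 [323.6 142.3] [ 540.3 -223.8] [35.  90.7] 85.3
103 [322.3 146.6] [ 539.6 -223.2] [25.1 22.9] 86.4
244 [592.5 123.6] [ 543.6 -455.9] [89.6 25.6] 80.3
212 [321.9 240.6] [ 450.2 -211.5] [62.9 31.9] 1.3
```

View pics/b1.png

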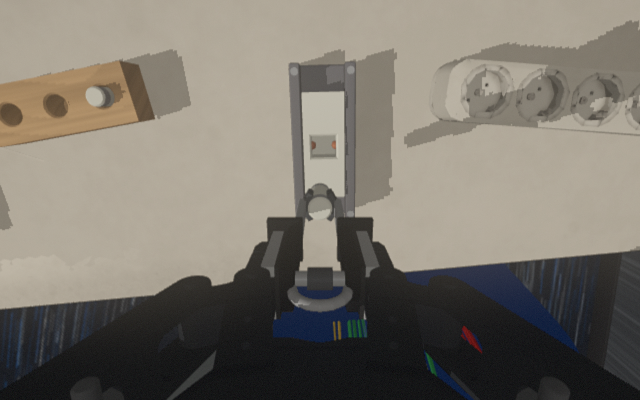

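The hole is clearly seen at px (322,147), which gives about (539.7,-222.9). The fuse is held straight in the jaws at (320,205). I move above the hole.

{"op": "move_arm", "data": {
  "travel": [
    [0.8,0.1,0.2],
    [1,0.1,0.6],
    [0.8,0.05,0.8],
    [0.4,0,0.6],
    [0,0,0.2]
  ],
  "dr": [
    [0,0,0],
    [0,0,0],
    [0,0,0],
    [0,0,0],
    [0,0,0]
  ]
}}

```text
time_s: 16.25
position: [539.7, -223.2, 150.6]
orientation: [-3.136, 0.163, 0.003]
force: [0.1, 0.0, -1.7]
gripper_width: 29.8
grasp_force: 35.7
```

{"op": "move_arm", "data": {
  "travel": [
    [0,0,0],
    [0,0,0],
    [0,0,0],
    [0,0,0]
  ],
  "dr": [
    [0,0,0],
    [0,0,0],
    [0,0,0],
    [0,0,0]
  ]
}}

```text
time_s: 16.65
position: [539.6, -223.5, 152.7]
orientation: [3.137, -0.164, 0.001]
force: [0.4, -0.7, -1.2]
gripper_width: 30.2
grasp_force: 35.7
```

```bash
python3 look.py b2 fuse_center:68 tongs_tip:81; python3 hole.py b2; python3 - <<'E'
from h import *
import pickle
c=pickle.load(open("pics/b2.pkl","rb"))
cv2.imwrite("pics/b2c.png",cv2.resize(c["image"][130:250,250:390],None,fx=5,fy=5,interpolation=2))
E
```

```text
[ 539.6 -223.5  152.7] [ 3.137e+00 -1.640e-01  1.000e-03] f [-0.3  0.  -2.2] w 29.6 16.7
fuse_center [320.  200.2] 0.69 [ 537.8 -224.4   68. ]
tongs_tip [319.2 201.1] 0.66 [ 541.1 -224.2   81. ]
tongs_tip [320. 177.] 0.32 [ 558.1 -226.5   81. ]
tip proj [318.34177474 204.42598731] [ 539.6 -223.5  152.6]
116 [250.  234.4] [ 503.4 -161.2] [18.2 17. ] 34.9
27 [263.7 213.2] [ 520.8 -174. ] [6.7 7.9] 39.4
115 [208. 221.] [ 518.4 -126.1] [14.8 20.1] 58.7
41 [145.6 209.3] [534.9 -75.2] [9.6 8.6] 32.8
32 [173.2 201.8] [ 539.  -100.1] [6.3 9.2] 46.8
32 [224.4 198.3] [ 537.4 -143.1] [8.8 6.4] 28.7
27 [245.9 187.1] [ 544.4 -163.2] [6.7 6.9] 84.1
158 [204.2 180.1] [ 554.6 -129.2] [16.1 35.7] 82.2
40 [191.2 115.3] [ 607.  -130.1] [8.4 6.9] 36.9
44 [228.2  91. ] [ 622.6 -161.6] [5.9 9.9] 55.8
53 [291.2  82.4] [ 623.2 -210.7] [10.   7.2] 34.8
32 [280.6  81.4] [ 624.7 -203.2] [7.5 6.2] 44.5
175 [170.9  70.2] [ 641.5 -120. ] [18.8 23.5] 44.9
26 [170.5  64.4] [ 645.8 -122. ] [4.4 6.5] 34.2
268 [318.9 164.7] [ 557.4 -225.2] [35.2 56.6] 85.0
26 [477.2 270.1] [ 447.6 -356.7] [7.1 7.2] 46.4
33 [536.8 256.
[... 163 characters left out ...]
.8] [12.4  9.6] 17.0
33 [455.6 224. ] [ 494.2 -336.8] [7.8 7.1] 20.2
83 [417.4 216.1] [ 503.8 -305.9] [13.1 17.3] 32.2
27 [450.4 197.1] [ 518.9 -332.8] [5.8 6.5] 43.5
29 [405.1 195.7] [ 524.1 -294.8] [6.9 6.5] 42.3
306 [475.8 204.4] [ 510.6 -353.5] [35.  34.1] 21.9
40 [428.7 183.7] [ 532.3 -314.8] [8.2 6.9] 40.6
27 [481.6 175.6] [ 535.1 -358.1] [7.  5.5] 42.2
28 [488.2 164.8] [ 543.2 -363.5] [7.5 5. ] 84.1
52 [ 51.  231.2] [523.6  10.8] [ 7.9 13.2] 12.5
26 [ 60.  198.2] [551.4  -5.7] [5.9 6. ] 25.2
117 [320.3 224.4] [ 507.8 -221. ] [27.  25.6] 84.1
222 [133.5 261.6] [486.  -53.2] [24.1 42.8] 69.1
259 [ 62.3 275.7] [480.7  15.3] [30.7 34.7] 26.4
312 [ 37.5 301.5] [460.1  46.4] [35.6 82.7] 2.1
```

View pics/b2c.png

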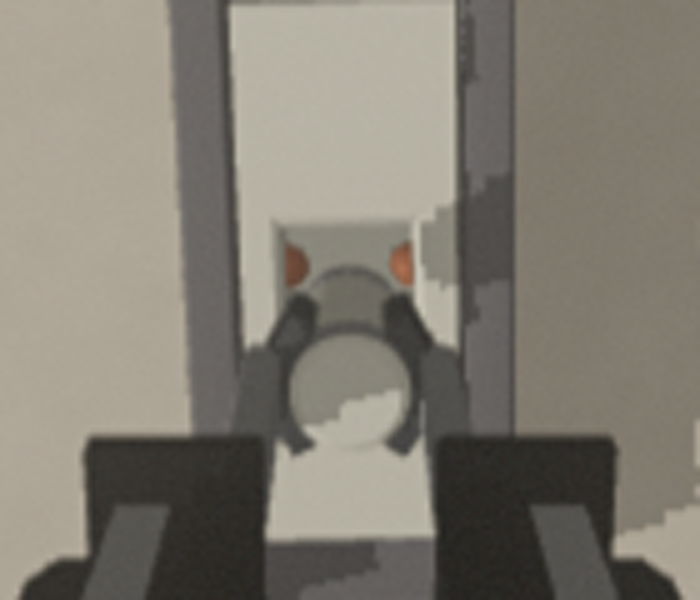

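Fuse column centre is 320 and the hole's is about 319, with both contacts showing symmetrically; the hole's far edge is just beyond the fuse. I feel down gently.

{"op": "move_arm", "data": {
  "travel": [
    [0,0,0.4],
    [0,0,0.4],
    [0,0,0.3],
    [0,0,0],
    [0,0,0]
  ],
  "dr": [
    [0,0,0],
    [0,0,0],
    [0,0,0],
    [0,0,0],
    [0,0,0]
  ]
}}

```text
time_s: 17.3
position: [539.6, -223.4, 141.1]
orientation: [-3.137, 0.164, 0.0]
force: [-0.1, -0.8, -1.8]
gripper_width: 29.9
grasp_force: 35.7
```

{"op": "move_arm", "data": {
  "travel": [
    [0,0,0.1],
    [0,0,0.1],
    [0,0,0.1],
    [0,0,0]
  ],
  "dr": [
    [0,0,0],
    [0,0,0],
    [0,0,0],
    [0,0,0]
  ]
}}

```text
time_s: 17.7
position: [539.5, -223.4, 138.2]
orientation: [-3.137, 0.164, 0.0]
force: [0.5, 0.0, -2.8]
gripper_width: 29.7
grasp_force: 35.7
```

{"op": "move_arm", "data": {
  "travel": [
    [0,0,0.1],
    [0,0,0.1],
    [0,0,0]
  ],
  "dr": [
    [0,0,0],
    [0,0,0],
    [0,0,0]
  ]
}}

```text
time_s: 18.0
position: [539.5, -223.4, 136.2]
orientation: [-3.137, 0.163, 0.0]
force: [0.8, -0.2, -1.9]
gripper_width: 29.9
grasp_force: 35.7
```

{"op": "move_arm", "data": {
  "travel": [
    [0,0,0.1],
    [0,0,0.1],
    [0,0,0]
  ],
  "dr": [
    [0,0,0],
    [0,0,0],
    [0,0,0]
  ]
}}

```text
time_s: 18.3
position: [539.5, -223.4, 134.1]
orientation: [-3.137, 0.164, 0.0]
force: [0.4, 0.5, -2.0]
gripper_width: 29.6
grasp_force: 35.7
```

In the hole, with no resistance. I continue down.

{"op": "move_arm", "data": {
  "travel": [
    [0,0,0.15],
    [0,0,0.15],
    [0,0,0.1],
    [0,0,0]
  ],
  "dr": [
    [0,0,0],
    [0,0,0],
    [0,0,0],
    [0,0,0]
  ]
}}

```text
time_s: 18.7
position: [539.5, -223.4, 130.1]
orientation: [-3.137, 0.164, 0.001]
force: [0.0, -0.5, -2.4]
gripper_width: 29.7
grasp_force: 35.7
```

{"op": "move_arm", "data": {
  "travel": [
    [0,0,0.1],
    [0,0,0.1],
    [0,0,0.1],
    [0,0,0]
  ],
  "dr": [
    [0,0,0],
    [0,0,0],
    [0,0,0],
    [0,0,0]
  ]
}}

```text
time_s: 19.1
position: [539.5, -223.4, 127.1]
orientation: [-3.137, 0.164, 0.0]
force: [-0.1, 0.4, -2.2]
gripper_width: 29.8
grasp_force: 35.7
```

{"op": "move_arm", "data": {
  "travel": [
    [0,0,0.1],
    [0,0,0.1],
    [0,0,0.1],
    [0,0,0]
  ],
  "dr": [
    [0,0,0],
    [0,0,0],
    [0,0,0],
    [0,0,0]
  ]
}}

```text
time_s: 19.5
position: [539.7, -223.5, 124.4]
orientation: [3.137, -0.164, 0.0]
force: [-0.2, 0.3, -1.4]
gripper_width: 29.4
grasp_force: 35.8
```

{"op": "move_arm", "data": {
  "travel": [
    [0,0,0.1],
    [0,0,0.1],
    [0,0,0]
  ],
  "dr": [
    [0,0,0],
    [0,0,0],
    [0,0,0]
  ]
}}

```text
time_s: 19.8
position: [539.5, -223.3, 121.7]
orientation: [-3.137, 0.164, 0.001]
force: [0.3, 1.7, -3.5]
gripper_width: 29.8
grasp_force: 35.6
```

{"op": "move_arm", "data": {
  "travel": [
    [0,0,0.1],
    [0,0,0.05],
    [0,0,0]
  ],
  "dr": [
    [0,0,0],
    [0,0,0],
    [0,0,0]
  ]
}}

```text
time_s: 20.1
position: [539.3, -223.3, 120.4]
orientation: [-3.137, 0.163, 0.001]
force: [-0.1, 0.3, -3.1]
gripper_width: 29.7
grasp_force: 35.7
```

{"op": "move_arm", "data": {
  "travel": [
    [0,0,0.05],
    [0,0,0.05],
    [0,0,0]
  ],
  "dr": [
    [0,0,0],
    [0,0,0],
    [0,0,0]
  ]
}}

```text
time_s: 20.4
position: [539.4, -223.4, 119.6]
orientation: [-3.137, 0.163, 0.001]
force: [-2.2, 0.7, -2.3]
gripper_width: 29.7
grasp_force: 35.7
```

```bash
python3 look.py h1 fuse_center:37 tongs_tip:50 fuse:14;  python3 - <<'E'
from h import *
import pickle
c=pickle.load(open("pics/h1.pkl","rb"))
cv2.imwrite("pics/h1c.png",cv2.resize(c["image"][130:250,250:390],None,fx=5,fy=5,interpolation=2))
E
```

```text
[ 539.4 -223.4  119.6] [-3.137e+00  1.630e-01  1.000e-03] f [-1.1 -0.2 -2.2] w 29.8 20.45
fuse_center [319.8 197.2] 0.67 [ 540.4 -224.4   37. ]
tongs_tip [320.5 199.5] 0.72 [ 542.6 -225.1   50. ]
fuse [319.8 192.3] 0.56 [ 537.7 -224.1   14. ]
```

View pics/h1c.png

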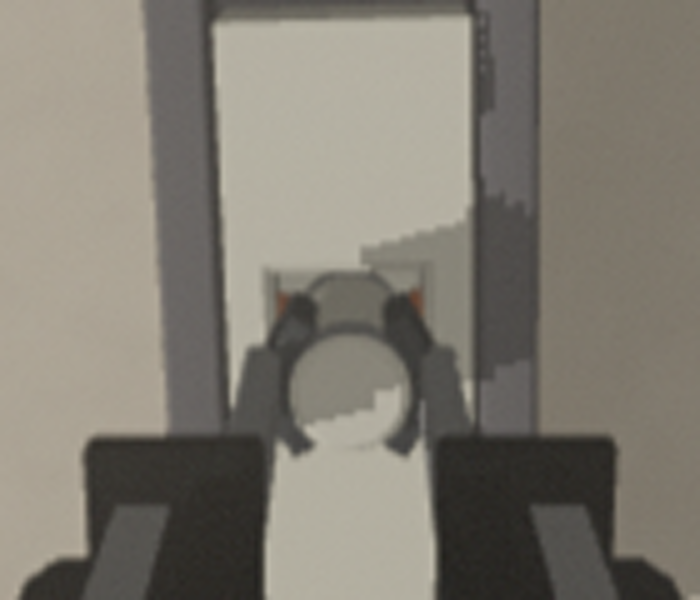

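{"op": "move_arm", "data": {
  "travel": [
    [0,0,0.05],
    [0,0,0.05],
    [0,0,0]
  ],
  "dr": [
    [0,0,0],
    [0,0,0],
    [0,0,0]
  ]
}}

```text
time_s: 20.9
position: [539.7, -223.4, 118.8]
orientation: [3.137, -0.164, 0.0]
force: [-0.7, -0.1, -2.3]
gripper_width: 29.8
grasp_force: 35.7
```

{"op": "move_arm", "data": {
  "travel": [
    [0,0,0.05],
    [0,0,0.05],
    [0,0,0]
  ],
  "dr": [
    [0,0,0],
    [0,0,0],
    [0,0,0]
  ]
}}

```text
time_s: 21.2
position: [539.8, -223.5, 118.7]
orientation: [3.137, -0.164, 0.001]
force: [-1.7, 0.5, 5.6]
gripper_width: 29.6
grasp_force: 36.2
```

{"op": "move_arm", "data": {
  "travel": [
    [0,0,0.05],
    [0,0,0]
  ],
  "dr": [
    [0,0,0],
    [0,0,0]
  ]
}}

```text
time_s: 21.4
position: [539.9, -223.5, 118.6]
orientation: [3.137, -0.164, 0.002]
force: [-2.7, 1.8, 8.4]
gripper_width: 29.5
grasp_force: 36.4
```

```bash
python3 - <<'E'
from h import *
c=eyes.camera("scene"); s=arm.state(); print(np.round(s["position"],2),np.round(s["force"],1))
cv2.imwrite("pics/sc1.png",c["image"])
for z in (37,43,55): print(z,proj(c,[539.7,-223,z]).round(1))
for l in("fuse_center","fuse"): print(l,[(np.round(r["xy"],1),round(r["conf"],2)) for r in eyes.tip_of("scene",l)[:2]])
E
```

```text
[ 539.91 -223.54  118.59] [-2.8  1.   8.3]
37 [407.1 185.1]
43 [407.4 183.8]
55 [408.2 181.2]
fuse_center [(array([407.3, 185.5]), 0.4)]
fuse [(array([402. , 191.2]), 0.61)]
```

Hard stop at TCP z 118.6 (home expected at about 119), with 10 N of push, so the fuse is seated. I relax and open to 37 mm, still holding the tongs.

{"op": "move_arm", "data": {
  "travel": [
    [0,0,-0.05],
    [0,0,-0.05],
    [0,0,0]
  ],
  "dr": [
    [0,0,0],
    [0,0,0],
    [0,0,0]
  ]
}}

```text
time_s: 21.85
position: [539.8, -223.5, 118.6]
orientation: [3.137, -0.164, 0.001]
force: [-2.6, 0.4, 3.9]
gripper_width: 29.6
grasp_force: 36.1
```

{"op": "move_arm", "data": {
  "travel": [
    [0,0,0],
    [0,0,0],
    [0,0,0],
    [0,0,0],
    [0,0,0]
  ],
  "dr": [
    [0,0,0],
    [0,0,0],
    [0,0,0],
    [0,0,0],
    [0,0,0]
  ],
  "grip": 3.7
}}

```text
time_s: 22.35
position: [539.6, -223.4, 118.0]
orientation: [-3.137, 0.164, 0.0]
force: [0.1, -0.6, -1.8]
gripper_width: 37.0
grasp_force: 7.6
```

```bash
python3 look.py o1 fuse_center:37 tongs_tip:50
```

```text
[ 539.7 -223.5  118.2] [ 3.137 -0.164 -0.   ] f [ 0.   0.  -0.9] w 36.8 22.4
fuse_center [319.1 196.6] 0.89 [ 541.6 -224.1   37. ]
tongs_tip [318.4 206.1] 0.65 [ 538.8 -223.3   50. ]
tongs_tip [319.6 184.6] 0.51 [ 553.8 -225.7   50. ]
```

Released. I lift slowly, straight up.

{"op": "move_arm", "data": {
  "travel": [
    [0,0,-0.2],
    [0,0,-0.4],
    [0,0,-0.6],
    [0,0,-0.8],
    [0,0,-1]
  ],
  "dr": [
    [0,0,0],
    [0,0,0],
    [0,0,0],
    [0,0,0],
    [0,0,0]
  ]
}}

```text
time_s: 23.0
position: [539.6, -223.4, 149.1]
orientation: [3.137, -0.164, 0.0]
force: [-0.2, 1.1, -1.2]
gripper_width: 37.1
grasp_force: 7.6
```

{"op": "move_arm", "data": {
  "travel": [
    [0,0,-1.2],
    [0,0,-1.2],
    [0,0,-0.6],
    [0,0,0]
  ],
  "dr": [
    [0,0,0],
    [0,0,0],
    [0,0,0],
    [0,0,0]
  ]
}}

```text
time_s: 23.4
position: [540.3, -223.8, 179.9]
orientation: [3.136, -0.163, 0.004]
force: [0.7, -0.3, -2.9]
gripper_width: 37.0
grasp_force: 7.6
```

```bash
python3 look.py o2 fuse_center:37 fuse:14 tongs_tip:109; python3 - <<'E'
from h import *
import pickle
c=pickle.load(open("pics/o2.pkl","rb"))
a=cv2.resize(c["image"][110:250,240:400],None,fx=2.5,fy=2.5,interpolation=2)
b=cv2.resize(eyes.camera("scene")["image"][155:211,375:439],(400,350),interpolation=2)
cv2.imwrite("pics/o2c.png",np.hstack([a,b]))
s0=plan([532,-60,185],np.radians(-6),n=5)
print();plan([496.1,246.8,185],np.radians(-6),start=s0)
E
```

```text
[ 539.9 -223.6  179. ] [ 3.137e+00 -1.630e-01  2.000e-03] f [-0.3 -0.2 -2.2] w 37.1 23.45
fuse_center [319.7 182.1] 0.83 [ 538.2 -224.7   37. ]
fuse [317.2 176.2] 0.72 [ 538.8 -222.3   14. ]
fuse [321.1 200.7] 0.68 [ 513.6 -223.5   14. ]
tongs_tip [322.7 204.8] 0.79 [ 539.4 -226.8  109. ]
tongs_tip [318.2 180.5] 0.3 [ 556.9 -225.5  109. ]
{"travel": [[-0.48, -3.23, -0.15], [-0.49, -3.23, -0.14], [-0.48, -3.23, -0.15], [-0.48, -3.24, -0.14], [-0.49, -3.23, -0.15]], "dr": [[-0.01, 0.01, 0.01], [0.0, 0.02, 0.01], [-0.01, 0.01, 0.0], [0.0, 0.02, 0.01], [-0.01, 0.01, 0.0]]}

{"travel": [[-0.85, -3.77, 0.0], [-0.84, -3.76, 0.0], [-0.85, -3.77, 0.0], [-0.85, -3.77, 0.0], [-0.84, -3.76, 0.0]], "dr": [[0.0, 0.0, 0.0], [0.0, 0.0, 0.0], [0.0, 0.0, 0.0], [0.0, 0.0, 0.0], [0.0, 0.0, 0.0]]}
{"travel": [[-0.85, -3.77, 0.0], [-0.85, -3.77, 0.0], [-0.84, -3.76, 0.0]], "dr": [[0.0, 0.0, 0.0], [0.0, 0.0, 0.0], [0.0, 0.0, 0.0]]}
```

View pics/o2c.png

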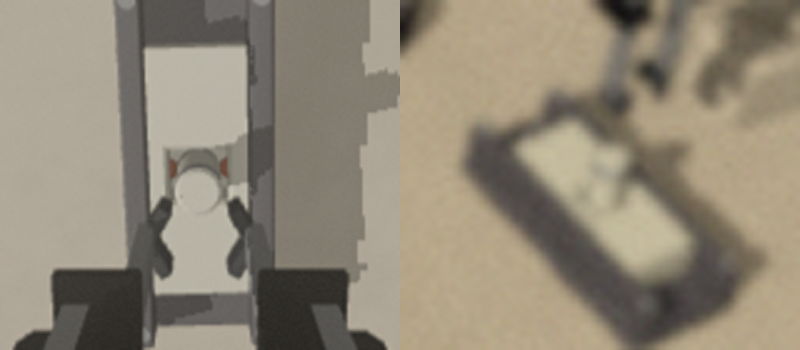

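The fuse stands upright in the hole, its top at px (320,185), and the jaws are clear. I check its height from an oblique view on the way.

{"op": "move_arm", "data": {
  "travel": [
    [-0.5,-3.2,-0.1],
    [-0.5,-3.2,-0.2],
    [-0.5,-3.2,-0.1],
    [-0.5,-3.2,0],
    [0,0,0]
  ],
  "dr": [
    [0,0,0],
    [0,0,0],
    [0,0,0],
    [0,0,0],
    [0,0,0]
  ]
}}

```text
time_s: 24.15
position: [531.8, -90.1, 181.8]
orientation: [-3.135, 0.158, 0.003]
force: [1.3, -0.3, -2.9]
gripper_width: 36.9
grasp_force: 7.6
```

{"op": "move_arm", "data": {
  "travel": [
    [0,0,0],
    [0,0,0],
    [0,0,0],
    [0,0,0]
  ],
  "dr": [
    [0,0,0],
    [0,0,0],
    [0,0,0],
    [0,0,0]
  ]
}}

```text
time_s: 24.55
position: [533.1, -95.0, 182.1]
orientation: [3.137, -0.166, -0.0]
force: [0.4, 0.1, -2.6]
gripper_width: 37.1
grasp_force: 7.6
```

```bash
python3 look.py v1 fuse_center:37 fuse:14 base_top:34; python3 - <<'E'
from h import *
import pickle
c=pickle.load(open("pics/v1.pkl","rb"));s=arm.state();p=np.array(s["position"]);print(p)
for z in(14,24,34,37,47,60,70): print(z,proj(c,[539.7,-223,z]).round(1))
q=proj(c,[539.7,-223,45]).astype(int); a=c["image"][q[1]-40:q[1]+40,q[0]-50:q[0]+50].copy(); print("crop origin",q-[50,40])
cv2.imwrite("pics/v1c.png",cv2.resize(a,None,fx=7,fy=7,interpolation=2))
E
```

```text
[533.1 -94.9 182.1] [ 3.137 -0.165 -0.   ] f [-0.6  0.7 -2.2] w 36.9 24.6
fuse_center [463.4 154.4] 0.93 [ 542.  -225.9   37. ]
fuse [452.2 155.3] 0.68 [ 537.6 -225.    14. ]
base_top [460.  156.9] 0.61 [ 539.4 -224.1   34. ]
[533.02633841 -94.46391362 182.21313809]
14 [450.2 153.3]
24 [454.3 155. ]
34 [458.8 156.7]
37 [460.1 157.3]
47 [465.  159.2]
60 [471.8 161.9]
70 [477.5 164.1]
crop origin [413 118]
```

View pics/v1c.png

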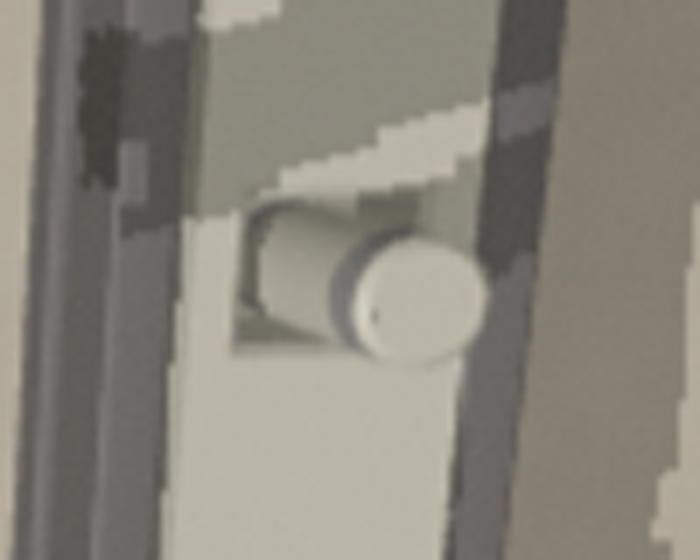

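The fuse top is at px (473,161) and the prediction for home is (473,162), so it is seated. I bring the tongs back over the stand.

```bash
python3 - <<'E'
from h import *
plan([496.1,246.8,182],np.radians(-6),n=10)
E
```

```text
{"travel": [[-0.72, -3.36, 0.0], [-0.73, -3.35, 0.0], [-0.72, -3.36, 0.01], [-0.73, -3.35, 0.0], [-0.72, -3.36, 0.0]], "dr": [[0.0, 0.0, 0.0], [0.0, 0.0, 0.0], [0.0, 0.0, 0.0], [0.0, 0.0, 0.0], [0.0, 0.0, 0.0]]}
{"travel": [[-0.73, -3.35, 0.0], [-0.72, -3.36, 0.0], [-0.72, -3.35, 0.01], [-0.73, -3.36, 0.0], [-0.72, -3.35, 0.0]], "dr": [[0.0, 0.0, 0.0], [0.0, 0.0, 0.0], [0.0, 0.0, 0.0], [0.0, 0.0, 0.0], [0.0, 0.01, -0.01]]}
```

{"op": "move_arm", "data": {
  "travel": [
    [-0.72,-3.35,0],
    [-0.72,-3.35,0],
    [-0.72,-3.35,0],
    [-0.73,-3.36,0],
    [-0.73,-3.36,0]
  ],
  "dr": [
    [0,0,0],
    [0,0,0],
    [0,0,0],
    [0,0,0],
    [0,0,0]
  ]
}}

```text
time_s: 25.25
position: [514.3, 77.6, 182.4]
orientation: [3.137, -0.164, 0.001]
force: [-0.0, 1.3, -2.6]
gripper_width: 36.8
grasp_force: 7.6
```

{"op": "move_arm", "data": {
  "travel": [
    [-0.72,-3.35,0],
    [-0.72,-3.35,0],
    [-0.72,-3.35,0],
    [-0.73,-3.36,0],
    [-0.73,-3.36,0]
  ],
  "dr": [
    [0,0,0],
    [0,0,0],
    [0,0,0],
    [0,0,0],
    [0,0,0]
  ]
}}

```text
time_s: 25.75
position: [495.7, 248.3, 182.4]
orientation: [3.137, -0.164, 0.001]
force: [0.7, -0.3, -1.6]
gripper_width: 37.0
grasp_force: 7.6
```

{"op": "move_arm", "data": {
  "travel": [
    [0,0,0],
    [0,0,0],
    [0,0,0],
    [0,0,0],
    [0,0,0]
  ],
  "dr": [
    [0,0,0],
    [0,0,0],
    [0,0,0],
    [0,0,0],
    [0,0,0]
  ]
}}

```text
time_s: 26.25
position: [496.1, 246.0, 182.3]
orientation: [3.137, -0.166, 0.0]
force: [0.2, 0.5, -1.3]
gripper_width: 37.0
grasp_force: 7.6
```

```bash
python3 look.py r1 tongs_tip:113 stand_mouth:72 tongs_grip:198; python3 - <<'E'
from h import *
p=np.array(arm.state()["position"]);print(p); 
c=eyes.camera("wrist");print("tip",proj(c,p+[0,0,-69]),"mouth",proj(c,[496.1,246.8,72]))
g=c["image"]
E
```

```text
[496.1 246.2 182.3] [ 3.137 -0.166  0.   ] f [-0.1 -0.4 -1.4] w 36.8 26.3
tongs_tip [318.8 202.3] 0.83 [497.6 245.6 113. ]
stand_mouth [321.4 187.1] 0.92 [497.3 243.6  72. ]
tongs_grip [319.4 265.7] 0.6 [495.3 245.4 198. ]
tongs_grip [320.9 199.4] 0.46 [525.2 241.7 198. ]
[496.03822493 246.60362824 182.32143842]
tip [318.4488656  204.46827441] mouth [318.37645898 188.80128469]
```

{"op": "move_arm", "data": {
  "travel": [
    [0,0.1,0.8],
    [0,0,1],
    [0,0,0.8],
    [0,0,0.4],
    [0,0,0]
  ],
  "dr": [
    [0,0,0],
    [0,0,0],
    [0,0,0],
    [0,0,0],
    [0,0,0]
  ]
}}

```text
time_s: 27.0
position: [495.2, 245.9, 151.1]
orientation: [3.136, -0.163, -0.003]
force: [0.8, -0.8, -1.3]
gripper_width: 37.1
grasp_force: 7.6
```

```bash
python3 look.py r2 stand_mouth:72 tongs_tip:84; python3 - <<'E'
import cv2
cv2.imwrite("pics/r2c.png",cv2.resize(cv2.imread("pics/r2.png")[140:280,240:400],None,fx=4,fy=4,interpolation=2))
E
```

```text
[495.6 246.  151.7] [ 3.137e+00 -1.630e-01 -1.000e-03] f [ 0.1  0.4 -1. ] w 37.1 27.05
stand_mouth [320.9 196.4] 0.75 [497.6 243.8  72. ]
tongs_tip [319.9 206.1] 0.82 [494.3 244.9  84. ]
```

View pics/r2c.png

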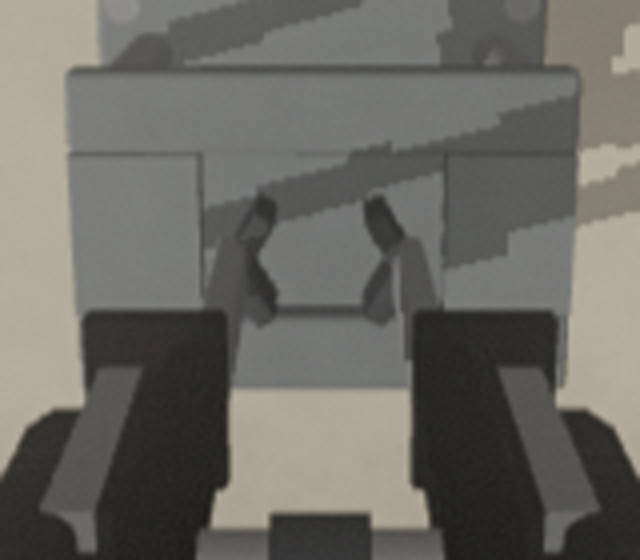

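The jaws sit centred over the mouth: arm outsides at columns 205–440 and the mouth at 202–443 in the crop. I lower in stages.

{"op": "move_arm", "data": {
  "travel": [
    [0.05,0.05,0.4],
    [0,0,0.5],
    [0,0,0.6],
    [0,0,0.5],
    [0,0,0]
  ],
  "dr": [
    [0,0,0],
    [0,0,0],
    [0,0,0],
    [0,0,0],
    [0,0,0]
  ]
}}

```text
time_s: 27.65
position: [495.5, 245.3, 131.2]
orientation: [3.136, -0.164, -0.003]
force: [-0.1, -0.9, -1.5]
gripper_width: 36.9
grasp_force: 7.6
```

{"op": "move_arm", "data": {
  "travel": [
    [0,0,0.6],
    [0,0,0.8],
    [0,0,0.8],
    [0,0,0.6],
    [0,0,0]
  ],
  "dr": [
    [0,0,0],
    [0,0,0],
    [0,0,0],
    [0,0,0],
    [0,0,0]
  ]
}}

```text
time_s: 28.15
position: [495.4, 245.2, 102.9]
orientation: [3.136, -0.164, -0.004]
force: [-0.9, 0.4, -1.9]
gripper_width: 36.7
grasp_force: 7.6
```

{"op": "move_arm", "data": {
  "travel": [
    [0,0,0.5],
    [0,0,0.4],
    [0,0,0.2],
    [0,0,0.1],
    [0,0,0]
  ],
  "dr": [
    [0,0,0],
    [0,0,0],
    [0,0,0],
    [0,0,0],
    [0,0,0]
  ]
}}

```text
time_s: 28.65
position: [496.2, 245.5, 92.2]
orientation: [3.137, -0.163, -0.0]
force: [-0.3, -0.1, -2.1]
gripper_width: 37.4
grasp_force: 7.6
```

{"op": "move_arm", "data": {
  "travel": [
    [0,0,0.2],
    [0,0,0.2],
    [0,0,0.1],
    [0,0,0]
  ],
  "dr": [
    [0,0,0],
    [0,0,0],
    [0,0,0],
    [0,0,0]
  ]
}}

```text
time_s: 29.05
position: [496.1, 245.4, 87.1]
orientation: [3.137, -0.164, -0.0]
force: [-0.6, -0.2, -2.5]
gripper_width: 37.0
grasp_force: 7.6
```

{"op": "move_arm", "data": {
  "travel": [
    [0,0,0.1],
    [0,0,0.1],
    [0,0,0.05],
    [0,0,0]
  ],
  "dr": [
    [0,0,0],
    [0,0,0],
    [0,0,0],
    [0,0,0]
  ]
}}

```text
time_s: 29.45
position: [496.2, 245.5, 84.7]
orientation: [3.137, -0.163, -0.0]
force: [0.2, 0.7, -1.6]
gripper_width: 37.0
grasp_force: 7.6
```

{"op": "move_arm", "data": {
  "travel": [
    [0,0,0.1],
    [0,0,0.1],
    [0,0,0]
  ],
  "dr": [
    [0,0,0],
    [0,0,0],
    [0,0,0]
  ]
}}

```text
time_s: 29.75
position: [496.4, 245.6, 84.0]
orientation: [-3.137, 0.163, -0.001]
force: [-1.0, -0.4, 5.2]
gripper_width: 37.2
grasp_force: 7.9
```

{"op": "move_arm", "data": {
  "travel": [
    [0,0,0.05],
    [0,0,0.05],
    [0,0,0]
  ],
  "dr": [
    [0,0,0],
    [0,0,0],
    [0,0,0]
  ]
}}

```text
time_s: 30.05
position: [496.4, 245.6, 83.9]
orientation: [-3.137, 0.163, -0.002]
force: [-3.6, -0.6, 11.4]
gripper_width: 37.0
grasp_force: 8.1
```

The guards rest on the stand at the same height as at the start (z 83.9). I open slowly, then withdraw upward.

{"op": "move_arm", "data": {
  "travel": [
    [0,0,-0.1],
    [0,0,0],
    [0,0,0]
  ],
  "dr": [
    [0,0,0],
    [0,0,0],
    [0,0,0]
  ]
}}

```text
time_s: 30.35
position: [496.4, 245.6, 83.9]
orientation: [-3.137, 0.164, -0.001]
force: [-2.3, -0.7, 7.9]
gripper_width: 37.4
grasp_force: 8.1
```

{"op": "move_arm", "data": {
  "travel": [
    [0,0,0],
    [0,0,0],
    [0,0,0],
    [0,0,0]
  ],
  "dr": [
    [0,0,0],
    [0,0,0],
    [0,0,0],
    [0,0,0]
  ],
  "grip": 4.3
}}

```text
time_s: 30.75
position: [496.2, 245.5, 82.5]
orientation: [3.137, -0.164, -0.0]
force: [0.6, 0.3, -0.7]
gripper_width: 43.1
grasp_force: 0.0
```

{"op": "move_arm", "data": {
  "travel": [
    [0,0,0],
    [0,0,0],
    [0,0,0],
    [0,0,0],
    [0,0,0]
  ],
  "dr": [
    [0,0,0],
    [0,0,0],
    [0,0,0],
    [0,0,0],
    [0,0,0]
  ],
  "grip": 8.5
}}

```text
time_s: 31.25
position: [496.2, 245.5, 82.8]
orientation: [3.137, -0.164, 0.0]
force: [0.6, -0.5, -0.0]
gripper_width: 85.2
grasp_force: 0.0
```

{"op": "move_arm", "data": {
  "travel": [
    [0,0,-0.5],
    [0,0,-1.5],
    [0,0,-3],
    [0,0,-3],
    [0,0,-3]
  ],
  "dr": [
    [0,0,0],
    [0,0,0],
    [0,0,0],
    [0,0,0],
    [0,0,0]
  ]
}}

```text
time_s: 31.75
position: [496.1, 245.5, 194.2]
orientation: [3.137, -0.164, 0.0]
force: [0.6, 0.3, -0.0]
gripper_width: 84.9
grasp_force: 0.0
```

{"op": "move_arm", "data": {
  "travel": [
    [-1,0,-1],
    [-1,0,0],
    [0,0,0],
    [0,0,0],
    [0,0,0]
  ],
  "dr": [
    [0,0,0],
    [0,0,0],
    [0,0,0],
    [0,0,0],
    [0,0,0]
  ]
}}

```text
time_s: 32.25
position: [475.7, 247.4, 201.4]
orientation: [3.136, -0.163, -0.003]
force: [0.1, -0.8, -0.1]
gripper_width: 85.0
grasp_force: 0.0
```

```bash
python3 look.py e1 tongs_grip:100 stand_mouth:72 tongs_tip:15; python3 - <<'E'
from h import *
C={n:eyes.camera(n) for n in("scene","top")}
for l in("tongs_grip","tongs_tip","fuse_center","spare_center"):
    for n in C:
        for r in eyes.tip_of(n,l)[:1]: print(l,n,np.round(r["xy"],1),round(r["conf"],2))
for n in C: print(n,"fuse home",proj(C[n],[539.7,-223,37]).round(1),"grip",proj(C[n],[496.3,245.5,100]).round(1))
E
```

```text
[476.  247.4 201.6] [ 3.136e+00 -1.640e-01 -3.000e-03] f [-0.3 -0.4 -0.8] w 84.8 32.3
tongs_grip [319.5 167.6] 0.79 [494.6 244.6 100. ]
stand_mouth [322.4 158.7] 0.75 [496.3 241.9  72. ]
tongs_tip [316.3 146.5] 0.65 [499.5 247.3  15. ]
tongs_grip scene [278.9 261.5] 0.71
tongs_grip top [214.6 267.1] 0.51
tongs_tip scene [281.5 278.9] 0.54
tongs_tip top [223.2 266.6] 0.81
fuse_center scene [406.  186.9] 0.57
fuse_center top [437.1 243. ] 0.51
spare_center scene [347.4 200. ] 0.61
spare_center top [351.9 217.5] 0.37
scene fuse home [407.1 185.1] grip [277.8 263.2]
top fuse home [439.  242.7] grip [218.2 265.5]
```

```bash
python3 -c "
from cell import ticket
print(ticket.job_done())"
```

```text
the job is handed in; nothing more can be done
None
```

The job is handed in, though the system returned no pass/fail result: by hard stop and camera check the long fuse is fully home, the tongs hang in their stand, and the short fuse reads as still in its pocket (side cutter, relay and contactor not rechecked), but I viewed 15 pictures, over the limit of 10.

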